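# Change round the sample tins and the dosing tools

## Robot

A 7-joint arm with a two-finger parallel gripper is mounted at the origin on the work surface; the furniture and walls round the work are solid. World frame = base frame: x ahead of the robot, y to its left, z up, the work surface at z = 0. Lengths are in m, angles in rad, forces in N, time in s.
With the tool pointing down it reaches from about 0.35 to 0.775 m from the base axis. Payload 3.1 kg.
Tool frame: the origin (TCP) lies on the centre line of the jaws, within the pads' length; the fingertips stand 25 mm ahead of it and the grasp point (between the pads) lies 6 mm ahead of it; z points along the fingers, y is the line along which they close (so a half turn about z gives the same grasp; the last joint's range is limited). The gripper opens to 85 mm and grips with 20 to 120 N. Pads are 22 mm wide; open, the fingers measure 114 mm over their backs; the gripper's body (76 mm by 85 mm) begins 54 mm behind the grasp point. The pads swing forward as they close: fully open they stand 13 mm farther back than shut.
Start: joints at [1.144, 0.311, 0.014, 1.512, -0.004, 1.319, -0.027], TCP at [0.206, -0.51, 0.256] pointing down, gripper open.
Joint ranges: [-2.7, 2.7], [-0.3, 1.91], [-1.27, 1.3], [0.12, 2.57], [-1.44, 4.58], [0.2, 2.03], [-3.05, 3.05]. Speed limits (rad/s): [2.79, 2.79, 3.14, 3.14, 3.14, 3.14, 3.14].

## Interface

Orientations are given as a unit quaternion [x, y, z, w].
In Python, from station import bot, optics gives the robot as it stands.
- The arm moves only by the tool step_arm, never from a script. Its argument "rows" is a list of rows, each an object with "delta_pos": the shift along the tool's x, y, z in units of 30 mm (1.0 is 30 mm), a list of three; "twist": the turn, a rotation vector about the tool's x, y, z in units of 6 degrees (1.0 is 6 degrees), a list of three; "hand": the closure, from 0 (fully open) to 1 (shut). A call has 1 to 12 rows; each row shifts and turns the commanded pose from where the row before left it, along the tool's axes as they then stand; what a row does not reach is not made up. A row lasts 1/12 s, in which the tool goes at most 41.7 mm and 7.16 degrees, less where a joint would pass 70% of its speed; a pose out of reach is approached as far as the arm can. A call is refused whole if a number of a shift passes 1 or a number of a turn 1, either way. A call with a gripper value outside its range is refused whole. The fingers move at their own pace and stop on an object; "force" is the grip in N (left out, the last holds). Time passes only in rows, so rows that do not move let the fingers close. It gives the time, the measured TCP pose, the force, the opening and the grip force at its end, in the units of the state.
- bot.sense(): the state, without advancing time (a new reading comes with each control period).
- optics.grab_frame(name): name is "scene" or "top"; returns the picture (420x560x3 uint8, red, green, blue); there is no depth.
- optics.calibration(name): a dict with "camera_matrix" (3x3 intrinsics, pixels), "k1" (the pictures are not rectified: a ray, as slopes to the right and down, at radius r is drawn at 1 + k1 r^2 times it, then the intrinsics apply), "extrinsics" (4x4, takes a point from world to camera coordinates). Camera axes: x right, y up, looking along -z (the intrinsics and any distortion apply to the point x, -y, -z); pixel columns grow to the right and rows downward; lengths in m; the calibration is good to about 2 mm. A picture is of the moment at which its call begins. calibration takes no time and is no camera call.
- bot.close_job(): hands the job in; it is judged then, once.
The state is a dict: "time_s": time; "q": joint angles; "joint_vel": joint speeds; "joint_efforts": joint torques, N m; "tcp_pos": TCP position; "ee_rot": TCP orientation; "contact_force": force on the tool from outside, world axes, zero at the start; "ft_torque": the same for the moment, N m; "grip_width": finger opening in m; "gripper_force": force on a finger pad.
Only numpy, scipy, OpenCV 4.12 (cv2) and the standard library are available. Lean on these libraries where they do the work, as an engineer would, in place of code of your own. Each camera call takes 0.05 s, during which the arm holds its last target. There are 200 camera calls.

## Task

The weighing bench was put back wrong: the two sample tins are standing on the scale and in the tamper's seat, and the tamper and the dosing cup are in the tins' round wooden holders. The empty rubber mat is free for setting something down in the meantime. Change them round so that the large tin sits down in the wide holder, the small tin sits down in the narrow holder, the tamper stands in the bore of its dark square seat, and the dosing cup stands in the middle of the scale's pan, all upright.

Things in the scene. Friction and masses are not known exactly. Their poses are not given: they have to be found in the camera images.
- large_tin: The larger of two round, closed, pale sample tins with a paper label: 70 mm across, 72 mm tall, about 0.11 kg. Origin: centre of its underside; z up its axis. Its lid is fixed. It starts on the scale's pan. Grip it across its sides from above; its place is the wide holder.
- small_tin: The smaller of the two pale sample tins: 62 mm across, 50 mm tall, about 0.17 kg. Origin: centre of its underside; z up its axis. Its lid is fixed. It starts in the bore of the tamper seat. Its place is the narrow holder.
- tamper: Tamper, 88 mm tall: a flat steel foot 58 mm across and about 27 mm high, below an upright round wooden handle 38 mm across that reaches from 34 to 88 mm above the underside. About 0.38 kg. Origin: centre of its underside; z up its axis. Grip it by the handle, around 60 mm above the underside. It starts standing in one of the two wooden holders (either one); its place is the tamper seat.
- dosing_cup: Open steel dosing cup, 63 mm tall, 62 mm across the rim and 57 mm across the base, wall about 2 mm, about 0.09 kg. Origin: centre of its underside; z up its axis. Grip it across its sides from above, near the top. It starts standing in the other wooden holder; its place is the scale's pan.
- wide_holder: The wider of two round pale wooden tin holders, a shallow open dish that is fixed to the table: 102 mm across the rim, rim 20 mm above the table, flat inner floor 75 mm across at 6 mm above the table, inner wall flaring to 83 mm at the rim. Origin: centre of its underside on the table; z up.
- narrow_holder: The narrower of the two round pale wooden tin holders, fixed: 85 mm across the rim, rim 20 mm above the table, flat inner floor 67 mm across at 6 mm above the table, inner wall flaring to 75 mm at the rim (the large tin does not go down into it). Origin: centre of its underside on the table; z up.
- tamper_seat: The tamper's seat, a dark wooden square block fixed to the table, 94 x 94 mm and 18 mm high, with a round bore 70 mm across and 10 mm deep in the middle of its top (bore floor 8 mm above the table). Origin: centre of its underside on the table; z up.
- scale_pan (a point): Middle of the weighing pan of the black pocket scale, on the pan's surface 18 mm above the table. The pan is a flat plate 92 mm (along this point's x) by 84 mm (y); the scale's body is 142 x 94 x 15 mm, fixed, and extends 89 mm to -x of this point (display end) and 53 mm to +x.
- bar_mat: Black ribbed rubber mat, 120 x 110 mm, fixed, its surface 4 mm above the table, empty at the start: the free spot for setting something down in the meantime. Origin: centre of its underside on the table; x along its 120 mm side, z up.
Not all that is in view belongs to the job. Leave any turquoise look-alike of the tamper alone. What is shaped like the small_tin but pink is not meant.

How it is judged:
By the outcome, as a careful person would: the job done as asked, in the order asked, and still so for the second after the job is handed in, with the robot touching nothing.
It also fails if it takes over 128 s, if anything falls off the work surface, if the arm or the gripper's body presses on something with over 40 N, if the wrist force passes 120 N, or if a joint passes its speed limit or range.

## Working session

There is one attempt and no reset: what is moved stays moved. The work goes in short steps, Python scripts to look and compute and a tool call to move; the robot and the scene stay as the last step left them, time stands still between calls to the robot, and variables do not carry over. Pictures are saved under pics/ and viewed, at most 14 in all, crops included, and the job is handed in when it is done.

Besides the shell and the picture viewer there is one more tool, called after "Request:" as name([rows], argument=value, ...), one row to a line, values as JSON. step_arm: Moves the arm, as the interface text tells. Its arguments: {"type":"object","properties":{"rows":{"type":"array"},"force":{"type":"number"}},"required":["rows"]}

```bash
mkdir -p pics; ls
python3 - <<'E'
from station import bot, optics
import cv2, numpy as np
np.set_printoptions(precision=4,suppress=True)
for n in("scene","top"):
    im=optics.grab_frame(n); cv2.imwrite(f"pics/{n}0.png",im[:,:,::-1])
    print(n,optics.calibration(n))
print(bot.sense())
E
```

```text
pics
scene {'camera_matrix': array([[458.0901,   0.    , 283.1086],
       [  0.    , 458.0901, 207.5422],
       [  0.    ,   0.    ,   1.    ]]), 'k1': -0.07290495237978284, 'extrinsics': array([[-0.7967,  0.6044,  0.0033,  0.371 ],
       [-0.5261, -0.6962,  0.4883,  0.1999],
       [ 0.2974,  0.3873,  0.8727, -1.3825],
       [ 0.    ,  0.    ,  0.    ,  1.    ]])}
top {'camera_matrix': array([[424.1725,   0.    , 278.9341],
       [  0.    , 424.1725, 210.6499],
       [  0.    ,   0.    ,   1.    ]]), 'k1': -0.1219605648548482, 'extrinsics': array([[-0.0272, -0.9994, -0.0235,  0.0093],
       [ 0.9948, -0.0294,  0.0977, -0.4881],
       [-0.0983, -0.0207,  0.9949, -1.0674],
       [ 0.    ,  0.    ,  0.    ,  1.    ]])}
{'time_s': 0.1, 'q': array([ 1.1443,  0.3116,  0.014 ,  1.5129, -0.0044,  1.3192, -0.0272]), 'joint_vel': array([-0.0001, -0.002 ,  0.0004, -0.0058,  0.0002,  0.0005, -0.0015]), 'joint_efforts': array([  0.0007, -38.0852,   0.1466, -23.124 ,   0.0123,   0.0082,
        -0.    ]), 'tcp_pos': array([ 0.2062, -0.5092,  0.2553]), 'ee_rot': array([ 0.9815,  0.1912, -0.0002, -0.0011]), 'contact_force': array([-0.7937, -0.0576,  0.3552]), 'ft_torque': array([ 0.0008,  0.0139, -0.0163]), 'gripper_force': 0.0, 'grip_width': 0.08536699823512274}
```

View pics/scene0.png

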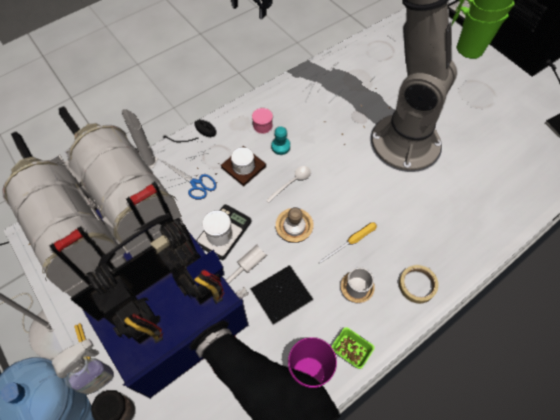

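View pics/top0.png

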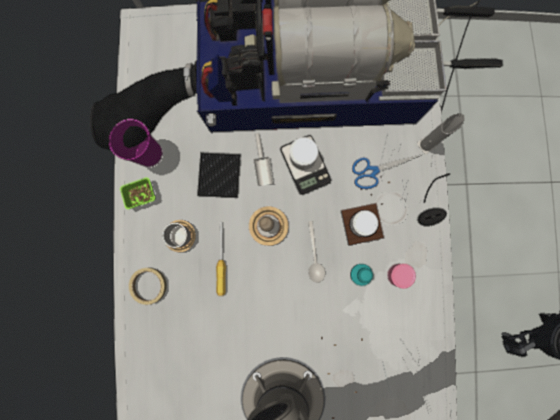

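The pictures show, in the top view: large tin (304,152) on the scale, small tin (365,223) in the seat, tamper (267,225) in one holder, cup (180,236) in the other, empty mat (220,175). Enlarging for accurate pixels.

Run:
```python
import cv2
im=cv2.imread("pics/top0.png")[120:260,145:405]
cv2.imwrite("pics/topz.png",cv2.resize(im,None,fx=3,fy=3,interpolation=cv2.INTER_CUBIC))
im=cv2.imread("pics/scene0.png")[135:335,185:385]
cv2.imwrite("pics/scz.png",cv2.resize(im,None,fx=3,fy=3,interpolation=cv2.INTER_CUBIC))
```

```text
(no output)
```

View pics/topz.png

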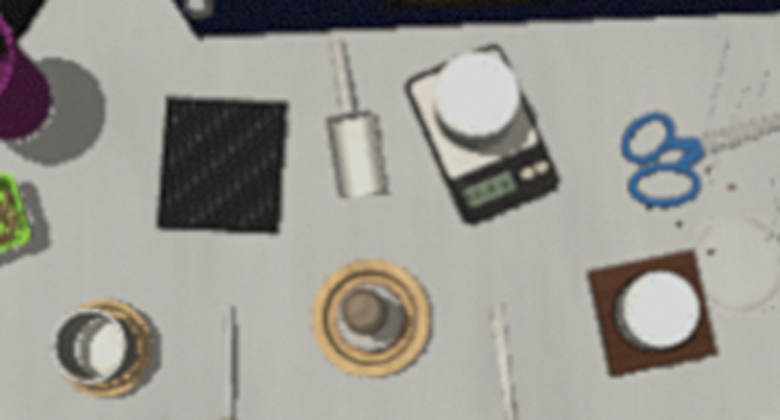

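View pics/scz.png

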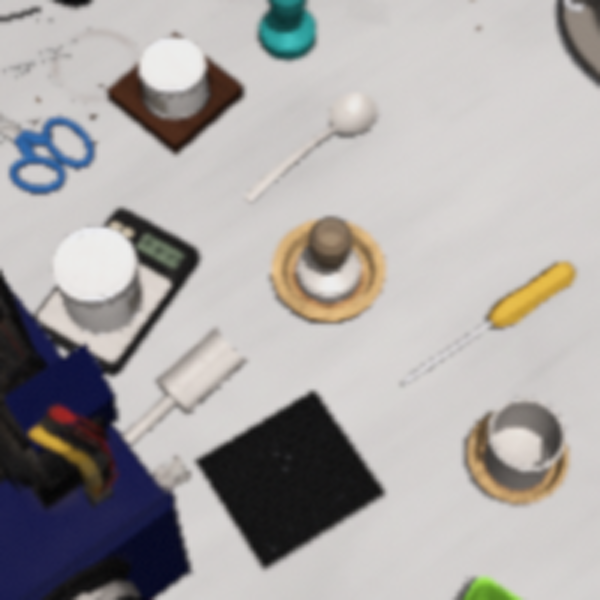

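```bash
cat > h.py <<'E'
import numpy as np, cv2
from scipy.optimize import least_squares
from station import bot, optics
C={n:optics.calibration(n) for n in("top","scene")}
def proj(cam,P):
    c=C[cam];P=np.atleast_2d(P);p=P@c["extrinsics"][:3,:3].T+c["extrinsics"][:3,3]
    s=np.c_[p[:,0],-p[:,1]]/-p[:,2:];s=s*(1+c["k1"]*(s**2).sum(1,keepdims=True))
    K=c["camera_matrix"];return s*[K[0,0],K[1,1]]+K[:2,2]
t=np.linspace(0,2*np.pi,180)
def circ(x,y,r,z):return np.c_[x+r*np.cos(t),y+r*np.sin(t),0*t+z]
def fitcirc(r,z,obs):
    # obs: (cam, 'l/r/t/b', px)
    def f(v):
        o=[]
        for cam,s,val in obs:
            q=proj(cam,circ(v[0],v[1],r,z));o.append({'l':q[:,0].min(),'r':q[:,0].max(),'t':q[:,1].min(),'b':q[:,1].max()}[s]-val)
        return o
    s=least_squares(f,[.5,0]);return s.x,s.fun
def fitrect(corners_local,z,obs,yaw0=0):
    L=np.array(corners_local)
    def f(v):
        c,s=np.cos(v[2]),np.sin(v[2]);P=np.c_[L@np.array([[c,s],[-s,c]])+v[:2],np.full(len(L),z)]
        return np.concatenate([proj(cam,P[i])[0]-px for cam,i,px in obs])
    s=least_squares(f,[.5,0,yaw0]);return s.x,s.fun
E
cat > m.py <<'E'
from h import *
np.set_printoptions(precision=4,suppress=True)
T=lambda u,k:(u+.5)/3-.5+(145 if k in'lr' else 120)
S=lambda u,k:(u+.5)/3-.5+(185 if k in'lr' else 135)
def o(top,sc=()):
    return [("top",k,T(v,k)) for k,v in top]+[("scene",k,S(v,k)) for k,v in sc]
def run(n,r,z,top,sc):
    for nm,ob in(("top",o(top)),("scene",o((),sc)),("both",o(top,sc))):
        if len(ob)>1:x,f=fitcirc(r,z,ob);print(n,nm,x,f)
run("wide",.051,.02,[('l',313),('r',431),('t',259),('b',378)],[('l',271),('r',386),('t',217)])
run("narrow",.0425,.02,[('r',155),('b',398),('t',299)],[('l',465),('r',569)])
run("ltin",.035,.09,[('l',435),('r',520),('t',50),('b',138)],[('l',54),('r',138),('t',226)])
run("stin",.031,.058,[('l',616),('r',701),('t',270),('b',350)],[('l',139),('r',208),('t',37)])
run("tamper",.019,.094,[('l',340),('r',387),('t',289),('b',336)],[('l',307),('r',353),('t',216)])
run("cup",.031,.069,[('l',55),('r',137),('t',308),('b',386)],[('l',485),('r',564),('t',398)])
def R(L,z,top,sc,y0):
    ob=[("top",i,np.array([T(a,'l'),T(b,'t')])) for i,a,b in top]+[("scene",i,np.array([S(a,'l'),S(b,'t')])) for i,a,b in sc]
    return fitrect(L,z,ob,y0)
q=lambda a,b:[(a,b),(a,-b),(-a,-b),(-a,b)]
print("mat",*R(q(.055,.06),.004,[(0,167,97),(1,288,101),(2,278,234),(3,158,228)],[(0,265,566),(1,198,462),(2,315,392),(3,384,492)],0))
print("seat",*R(q(.047,.047),.018,[(0,588,270),(1,694,250),(2,717,354),(3,610,377)],[],0))
print("scale",*R([(.053,.047),(.053,-.047),(-.089,-.047),(-.089,.047)],.015,[(0,407,85),(1,497,45),(2,560,187),(3,470,223)],[],.3))
E
python3 m.py
```

```text
wide top [0.4502 0.0231] [-0.1099  0.1095  0.0687 -0.0685]
wide scene [0.4475 0.0248] [ 0.0564 -0.0564  0.0027]
wide both [0.449 0.024] [-0.4332 -0.2117  0.5609  0.4306 -0.5575 -0.6659  0.0828]
narrow top [0.4305 0.2539] [ 0.001  -0.1554  0.1572]
narrow scene [0.4595 0.291 ] [0. 0.]
narrow both [0.4296 0.2555] [-0.6049  0.1879  0.5004 -0.1171 -0.764 ]
ltin top [ 0.627 -0.071] [-0.0971  0.0975  0.7467 -0.7328]
ltin scene [ 0.6233 -0.0679] [ 0.0212 -0.0212  0.0007]
ltin both [ 0.625  -0.0696] [-0.6274 -0.4259  1.5359  0.0719 -0.9362 -0.9834 -0.1087]
stin top [ 0.4477 -0.2163] [ 1.7612 -1.7733  0.9021 -0.8837]
stin scene [ 0.4448 -0.2164] [ 0.4501 -0.4499  0.0137]
stin both [ 0.4467 -0.216 ] [ 1.6513 -1.8803  1.3332 -0.448  -0.0228 -0.9108  0.4194]
tamper top [0.4504 0.0263] [-0.066   0.0657 -0.0605  0.0599]
tamper scene [0.4532 0.0312] [ 0.1234 -0.1234  0.0023]
tamper both [0.451  0.0277] [-0.6276 -0.4981 -0.2873 -0.169  -0.0132 -0.2864 -1.4238]
cup top [0.4296 0.2504] [ 1.4577 -1.4358  0.5335 -0.5219]
cup scene [0.4312 0.2572] [ 0.2611 -0.2617  0.0074]
cup both [0.4296 0.2531] [ 0.3849 -2.5229  0.5766 -0.4839 -0.3649 -0.9324 -1.6122]
mat [ 0.5896  0.1538 -0.0822] [-2.3597  1.9882  1.6591  2.626   2.2867 -0.8776 -2.5403 -1.1512  1.8811
  1.9639 -0.9616 -3.1459 -3.2963 -1.4974 -0.2242  3.0898]
seat [ 0.4482 -0.2181  0.1671] [-0.0505 -0.0534 -0.07   -0.4247 -0.0057  0.4605  0.1262  0.012 ]
scale [ 0.6255 -0.0715  0.3796] [-1.6858 -0.799   0.8877 -1.2891  1.89   -0.1126 -1.0947  2.0914]
```

The tamper is in the wide holder and the cup is in the narrow one. My order is: small tin to the mat, tamper to the seat, large tin to the wide holder, cup to the scale, small tin to the narrow holder. First I turn the tool so its axes line up with the world, then go above the small tin.

Request:
step_arm([
  {"delta_pos": [0, 0, 0], "twist": [0, 0, 0.92], "hand": 0},
  {"delta_pos": [0, 0, 0], "twist": [0, 0, 0.92], "hand": 0},
  {"delta_pos": [0, 0, 0], "twist": [0, 0, 0.92], "hand": 0},
  {"delta_pos": [0, 0, 0], "twist": [0, 0, 0.92], "hand": 0},
  {"delta_pos": [0.8, -0.9, 0], "twist": [0, 0, 0], "hand": 0},
  {"delta_pos": [0.8, -0.9, 0], "twist": [0, 0, 0], "hand": 0},
  {"delta_pos": [0.8, -0.9, 0], "twist": [0, 0, 0], "hand": 0},
  {"delta_pos": [0.8, -0.9, 0], "twist": [0, 0, 0], "hand": 0},
  {"delta_pos": [0.8, -0.9, 0], "twist": [0, 0, 0], "hand": 0},
  {"delta_pos": [0.8, -0.9, 0], "twist": [0, 0, 0], "hand": 0},
  {"delta_pos": [0.8, -0.9, 0], "twist": [0, 0, 0], "hand": 0},
  {"delta_pos": [0.8, -0.9, 0], "twist": [0, 0, 0], "hand": 0},
], force=40)

```text
time_s: 1.1
tcp_pos: [0.3991, -0.2922, 0.256]
ee_rot: [1.0, -0.0, -0.0, -0.0]
contact_force: [0.1, -0.3, -0.1]
grip_width: 0.0853
gripper_force: 0.0
```

Run:
```python
from h import *
def bp(a,b):
    return least_squares(lambda P:np.r_[proj("top",P)[0]-a,proj("scene",P)[0]-b],[.7,0,.1])
for a,b in(((205,131),(245,325)),((197,107),(245,297))):
    s=bp(a,b);print(s.x.round(3),s.fun.round(1))
s=least_squares(lambda v:proj("top",[v[0],v[1],0])[0]-(300,130),[.7,0]);print(s.x)
```

```text
[0.706 0.178 0.041] [ 1.7 -2.   2.3  0.3]
[0.698 0.17  0.218] [-1.9  2.3 -2.7 -0.4]
[ 0.70671236 -0.06661785]
```

Request:
step_arm([
  {"delta_pos": [0.53, -0.84, 0.6], "twist": [0, 0, 0], "hand": 0},
  {"delta_pos": [0.53, -0.84, 0.6], "twist": [0, 0, 0], "hand": 0},
  {"delta_pos": [0.54, -0.84, 0.6], "twist": [0, 0, 0], "hand": 0},
  {"delta_pos": [0, 0, 0.8], "twist": [0, 0, 0], "hand": 0},
  {"delta_pos": [0, 0, 0.8], "twist": [0, 0, 0], "hand": 0},
  {"delta_pos": [0, 0, 0.8], "twist": [0, 0, 0], "hand": 0},
  {"delta_pos": [0, 0, 0.8], "twist": [0, 0, 0], "hand": 0},
  {"delta_pos": [0, 0, 0], "twist": [0, 0, 0], "hand": 0},
])

```text
time_s: 1.77
tcp_pos: [0.4425, -0.2164, 0.1014]
ee_rot: [1.0, -0.0, -0.005, -0.002]
contact_force: [-0.8, 0.2, -1.1]
grip_width: 0.085
gripper_force: 0.0
```

Run:
```python
from h import *
a=optics.grab_frame("scene")[120:220,190:300,::-1];b=optics.grab_frame("top")[170:270,310:420,::-1]
cv2.imwrite("pics/g1.png",cv2.resize(np.hstack([a,b]),None,fx=3.5,fy=3.5,interpolation=cv2.INTER_CUBIC))
```

```text
(no output)
```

View pics/g1.png

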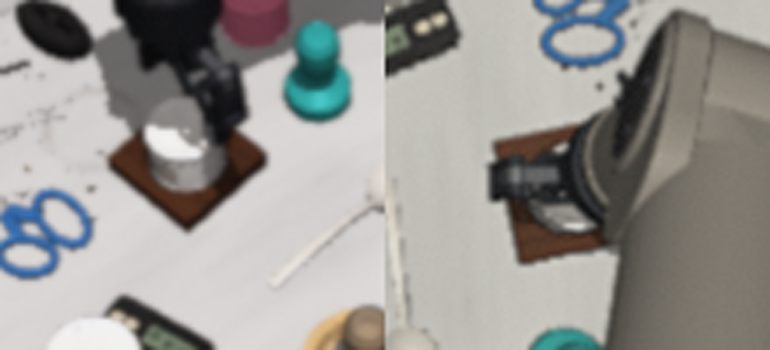

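The open fingers straddle the small tin, with the left finger visible on its +y side. TCP x is about 4 mm short, so I correct that while descending, then close.

Request:
step_arm([
  {"delta_pos": [0.15, 0, 0.4], "twist": [0, 0, 0], "hand": 0},
  {"delta_pos": [0, 0, 0.5], "twist": [0, 0, 0], "hand": 0},
  {"delta_pos": [0, 0, 0.5], "twist": [0, 0, 0], "hand": 0},
  {"delta_pos": [0, 0, 0.33], "twist": [0, 0, 0], "hand": 0},
  {"delta_pos": [0, 0, 0], "twist": [0, 0, 0], "hand": 0},
  {"delta_pos": [0, 0, 0], "twist": [0, 0, 0], "hand": 0},
])

```text
time_s: 2.37
tcp_pos: [0.4515, -0.2184, 0.0546]
ee_rot: [1.0, -0.0, 0.0, 0.0]
contact_force: [0.5, 0.0, -0.0]
grip_width: 0.0855
gripper_force: 0.0
```

```bash
python3 -c "
from station import bot
s=bot.sense();print(s['tcp_pos'],s['ee_rot'],s['contact_force'],s['q'])"
```

```text
[ 0.45151543 -0.21843532  0.05460612] [ 9.99999943e-01 -2.83532259e-04  1.75835533e-04  5.87921822e-05] [ 0.48788396  0.04121266 -0.03667425] [ 0.54508378  0.43465716 -0.16290721  1.89150133  0.09330865  0.82230652
 -1.23784337]
```

Request:
step_arm([
  {"delta_pos": [-0.15, -0.06, 0.18], "twist": [0, 0, 0], "hand": 0},
  {"delta_pos": [0, 0, 0], "twist": [0, 0, 0], "hand": 0},
  {"delta_pos": [0, 0, 0], "twist": [0, 0, 0], "hand": 0.5},
  {"delta_pos": [0, 0, 0], "twist": [0, 0, 0], "hand": 0.5},
  {"delta_pos": [0, 0, 0], "twist": [0, 0, 0], "hand": 0.5},
  {"delta_pos": [0, 0, 0], "twist": [0, 0, 0], "hand": 0.5},
  {"delta_pos": [0, 0, 0], "twist": [0, 0, 0], "hand": 0.5},
  {"delta_pos": [0, 0, 0], "twist": [0, 0, 0], "hand": 0.5},
], force=40)

```text
time_s: 3.03
tcp_pos: [0.4471, -0.2171, 0.05]
ee_rot: [1.0, -0.0, 0.001, 0.001]
contact_force: [-2.2, 0.2, 5.3]
grip_width: 0.0611
gripper_force: 42.9
```

Gripped: opening is 61 mm. Lift and carry to the mat.

Request:
step_arm([
  {"delta_pos": [0, 0, -0.6], "twist": [0, 0, 0], "hand": 0.5},
  {"delta_pos": [0, 0, -0.9], "twist": [0, 0, 0], "hand": 0.5},
  {"delta_pos": [0, 0, -0.9], "twist": [0, 0, 0], "hand": 0.5},
  {"delta_pos": [0, 0, -0.9], "twist": [0, 0, 0], "hand": 0.5},
  {"delta_pos": [0, 0, -0.9], "twist": [0, 0, 0], "hand": 0.5},
  {"delta_pos": [0.3, -0.8, -0.3], "twist": [0, 0, 0], "hand": 0.5},
  {"delta_pos": [0.3, -0.8, 0], "twist": [0, 0, 0], "hand": 0.5},
  {"delta_pos": [0.3, -0.8, 0], "twist": [0, 0, 0], "hand": 0.5},
  {"delta_pos": [0.3, -0.8, 0], "twist": [0, 0, 0], "hand": 0.5},
  {"delta_pos": [0.3, -0.8, 0], "twist": [0, 0, 0], "hand": 0.5},
  {"delta_pos": [0.3, -0.8, 0], "twist": [0, 0, 0], "hand": 0.5},
])

```text
time_s: 3.95
tcp_pos: [0.5006, -0.0712, 0.1835]
ee_rot: [1.0, -0.0, -0.0, -0.0]
contact_force: [0.1, -0.4, -2.2]
grip_width: 0.0612
gripper_force: 44.2
```

Request:
step_arm([
  {"delta_pos": [0.4, -0.8, 0], "twist": [0, 0, 0], "hand": 0.5},
  {"delta_pos": [0.4, -0.8, 0], "twist": [0, 0, 0], "hand": 0.5},
  {"delta_pos": [0.4, -0.8, 0], "twist": [0, 0, 0], "hand": 0.5},
  {"delta_pos": [0.4, -0.8, 0], "twist": [0, 0, 0], "hand": 0.5},
  {"delta_pos": [0.4, -0.8, 0], "twist": [0, 0, 0], "hand": 0.5},
  {"delta_pos": [0.4, -0.8, 0], "twist": [0, 0, 0], "hand": 0.5},
  {"delta_pos": [0.4, -0.8, 0], "twist": [0, 0, 0], "hand": 0.5},
  {"delta_pos": [0.1, -0.8, 0], "twist": [0, 0, 0], "hand": 0.5},
  {"delta_pos": [0.1, -0.8, 0], "twist": [0, 0, 0], "hand": 0.5},
  {"delta_pos": [0, 0, 0], "twist": [0, 0, 0], "hand": 0.5},
  {"delta_pos": [0, 0, 0], "twist": [0, 0, 0], "hand": 0.5},
  {"delta_pos": [0, 0, 0], "twist": [0, 0, 0], "hand": 0.5},
])

```text
time_s: 4.95
tcp_pos: [0.5905, 0.1427, 0.1832]
ee_rot: [1.0, -0.0, -0.001, 0.001]
contact_force: [0.7, -0.7, -1.8]
grip_width: 0.0609
gripper_force: 44.2
```

Request:
step_arm([
  {"delta_pos": [0, -0.3, 0.7], "twist": [0, 0, 0], "hand": 0.5},
  {"delta_pos": [0, 0, 0.8], "twist": [0, 0, 0], "hand": 0.5},
  {"delta_pos": [0, 0, 0.8], "twist": [0, 0, 0], "hand": 0.5},
  {"delta_pos": [0, 0, 0.8], "twist": [0, 0, 0], "hand": 0.5},
  {"delta_pos": [0, 0, 0.7], "twist": [0, 0, 0], "hand": 0.5},
  {"delta_pos": [0, 0, 0.4], "twist": [0, 0, 0], "hand": 0.5},
  {"delta_pos": [0, 0, 0.2], "twist": [0, 0, 0], "hand": 0.5},
  {"delta_pos": [0, 0, 0.1], "twist": [0, 0, 0], "hand": 0.5},
  {"delta_pos": [0, 0, 0.05], "twist": [0, 0, 0], "hand": 0.5},
  {"delta_pos": [0, 0, 0], "twist": [0, 0, 0], "hand": 0.5},
  {"delta_pos": [0, 0, 0], "twist": [0, 0, 0], "hand": 0.5},
])

```text
time_s: 5.87
tcp_pos: [0.5919, 0.1527, 0.0489]
ee_rot: [1.0, -0.0, 0.001, -0.0]
contact_force: [-0.3, -0.4, -1.0]
grip_width: 0.0612
gripper_force: 44.3
```

Request:
step_arm([
  {"delta_pos": [0, 0, 0.06], "twist": [0, 0, 0], "hand": 0.5},
  {"delta_pos": [0, 0, 0], "twist": [0, 0, 0], "hand": 0.5},
  {"delta_pos": [0, 0, 0], "twist": [0, 0, 0], "hand": 0.5},
])

```text
time_s: 6.12
tcp_pos: [0.591, 0.1525, 0.0461]
ee_rot: [1.0, -0.0, 0.0, -0.0]
contact_force: [-0.0, 0.2, -0.2]
grip_width: 0.0612
gripper_force: 44.2
```

Request:
step_arm([
  {"delta_pos": [0, 0, 0], "twist": [0, 0, 0], "hand": 0.2},
  {"delta_pos": [0, 0, 0], "twist": [0, 0, 0], "hand": 0},
  {"delta_pos": [0, 0, 0], "twist": [0, 0, 0], "hand": 0},
  {"delta_pos": [0, 0, -0.3], "twist": [0, 0, 0], "hand": 0},
  {"delta_pos": [0, 0, -0.9], "twist": [0, 0, 0], "hand": 0},
  {"delta_pos": [0, 0, -0.9], "twist": [0, 0, 0], "hand": 0},
  {"delta_pos": [0, 0, -0.9], "twist": [0, 0, 0], "hand": 0},
  {"delta_pos": [0, 0, -0.9], "twist": [0, 0, 0], "hand": 0},
  {"delta_pos": [-0.7, 0.6, -0.9], "twist": [0, 0, 0], "hand": 0},
  {"delta_pos": [-0.8, 0.8, 0], "twist": [0, 0, 0], "hand": 0},
  {"delta_pos": [-0.8, 0.8, 0], "twist": [0, 0, 0], "hand": 0},
  {"delta_pos": [-0.8, 0.8, 0], "twist": [0, 0, 0], "hand": 0},
])

```text
time_s: 7.12
tcp_pos: [0.4972, 0.062, 0.1912]
ee_rot: [1.0, 0.0, 0.001, -0.0]
contact_force: [0.4, -2.0, 0.4]
grip_width: 0.0852
gripper_force: 0.0
```

Request:
step_arm([
  {"delta_pos": [-0.8, 0.6, 0], "twist": [0, 0, 0], "hand": 0},
  {"delta_pos": [-0.77, 0.58, 0], "twist": [0, 0, 0], "hand": 0},
  {"delta_pos": [0, 0, 0.7], "twist": [0, 0, 0], "hand": 0},
  {"delta_pos": [0, 0, 0.7], "twist": [0, 0, 0], "hand": 0},
  {"delta_pos": [0, 0, 0.7], "twist": [0, 0, 0], "hand": 0},
  {"delta_pos": [0, 0, 0.7], "twist": [0, 0, 0], "hand": 0},
  {"delta_pos": [0, 0, 0.7], "twist": [0, 0, 0], "hand": 0},
  {"delta_pos": [0, 0, 0.5], "twist": [0, 0, 0], "hand": 0},
  {"delta_pos": [0, 0, 0], "twist": [0, 0, 0], "hand": 0},
  {"delta_pos": [0, 0, 0], "twist": [0, 0, 0], "hand": 0},
  {"delta_pos": [0, 0, 0], "twist": [0, 0, 0], "hand": 0},
])

```text
time_s: 8.03
tcp_pos: [0.4518, 0.0273, 0.071]
ee_rot: [1.0, -0.0, 0.001, -0.0]
contact_force: [0.7, -0.2, -0.6]
grip_width: 0.0856
gripper_force: 0.0
```

Request:
step_arm([
  {"delta_pos": [0, 0, 0], "twist": [0, 0, 0], "hand": 0.7},
  {"delta_pos": [0, 0, 0], "twist": [0, 0, 0], "hand": 0.7},
  {"delta_pos": [0, 0, 0], "twist": [0, 0, 0], "hand": 0.7},
  {"delta_pos": [0, 0, 0], "twist": [0, 0, 0], "hand": 0.7},
  {"delta_pos": [0, 0, 0], "twist": [0, 0, 0], "hand": 0.7},
  {"delta_pos": [0, 0, 0], "twist": [0, 0, 0], "hand": 0.7},
  {"delta_pos": [0, 0, 0], "twist": [0, 0, 0], "hand": 0.7},
  {"delta_pos": [0, 0, 0], "twist": [0, 0, 0], "hand": 0.7},
], force=60)

```text
time_s: 8.7
tcp_pos: [0.4512, 0.027, 0.0704]
ee_rot: [1.0, -0.0, 0.001, 0.0]
contact_force: [-0.9, -0.6, 5.8]
grip_width: 0.0351
gripper_force: 59.4
```

Run:
```python
from h import *
a=optics.grab_frame("scene")[150:310,230:390,::-1];b=optics.grab_frame("top")[130:260,150:400,::-1]
cv2.imwrite("pics/g2.png",cv2.resize(np.hstack([cv2.resize(a,(130,130)),b]),None,fx=2.1,fy=2.1,interpolation=cv2.INTER_CUBIC))
```

```text
(no output)
```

View pics/g2.png

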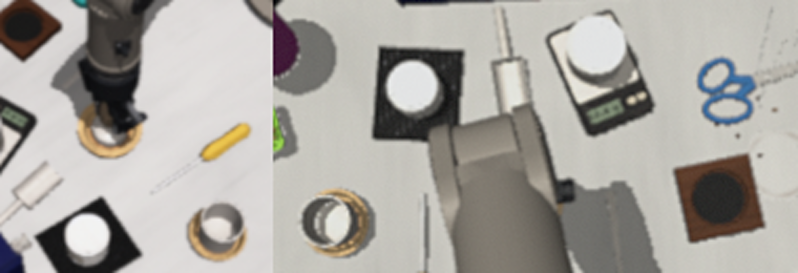

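Small tin is upright on the mat, and the tamper's handle is gripped. The seat's bore is free. Lift and carry the tamper to the seat.

Request:
step_arm([
  {"delta_pos": [0, 0, -0.5], "twist": [0, 0, 0], "hand": 0.7},
  {"delta_pos": [0, 0, -0.8], "twist": [0, 0, 0], "hand": 0.7},
  {"delta_pos": [0, 0, -0.9], "twist": [0, 0, 0], "hand": 0.7},
  {"delta_pos": [0, 0, -0.9], "twist": [0, 0, 0], "hand": 0.7},
  {"delta_pos": [0, 0.3, -0.7], "twist": [0, 0, 0], "hand": 0.7},
  {"delta_pos": [0, 0.7, 0], "twist": [0, 0, 0], "hand": 0.7},
  {"delta_pos": [0, 0.8, 0], "twist": [0, 0, 0], "hand": 0.7},
  {"delta_pos": [0, 0.8, 0], "twist": [0, 0, 0], "hand": 0.7},
  {"delta_pos": [0, 0.8, 0], "twist": [0, 0, 0], "hand": 0.7},
  {"delta_pos": [0, 0.8, 0], "twist": [0, 0, 0], "hand": 0.7},
  {"delta_pos": [0, 0.8, 0], "twist": [0, 0, 0], "hand": 0.7},
])

```text
time_s: 9.72
tcp_pos: [0.4491, -0.1237, 0.1822]
ee_rot: [1.0, -0.0, -0.002, -0.0]
contact_force: [0.2, -0.7, -3.8]
grip_width: 0.035
gripper_force: 60.7
```

Request:
step_arm([
  {"delta_pos": [-0.1, 0.8, 0], "twist": [0, 0, 0], "hand": 0.7},
  {"delta_pos": [0, 0.8, 0], "twist": [0, 0, 0], "hand": 0.7},
  {"delta_pos": [0, 0.8, 0], "twist": [0, 0, 0], "hand": 0.7},
  {"delta_pos": [0, 0.6, 0], "twist": [0, 0, 0], "hand": 0.7},
  {"delta_pos": [0, 0.15, 0], "twist": [0, 0, 0], "hand": 0.7},
  {"delta_pos": [0, 0, 0.5], "twist": [0, 0, 0], "hand": 0.7},
  {"delta_pos": [0, 0, 0.7], "twist": [0, 0, 0], "hand": 0.7},
  {"delta_pos": [0, 0, 0.7], "twist": [0, 0, 0], "hand": 0.7},
  {"delta_pos": [0, 0, 0.7], "twist": [0, 0, 0], "hand": 0.7},
  {"delta_pos": [0, 0, 0.4], "twist": [0, 0, 0], "hand": 0.7},
  {"delta_pos": [0, 0, 0], "twist": [0, 0, 0], "hand": 0.7},
  {"delta_pos": [0, 0, 0], "twist": [0, 0, 0], "hand": 0.7},
])

```text
time_s: 10.72
tcp_pos: [0.4464, -0.2161, 0.0924]
ee_rot: [1.0, 0.0, -0.002, -0.001]
contact_force: [0.5, -0.5, -4.7]
grip_width: 0.0354
gripper_force: 60.8
```

Run:
```python
from h import *
a=optics.grab_frame("scene")[120:220,190:290,::-1]
cv2.imwrite("pics/g3.png",cv2.resize(a,None,fx=5,fy=5,interpolation=cv2.INTER_CUBIC))
s=bot.sense();print(s['tcp_pos'],s['ee_rot'].round(4),s['contact_force'],s['ft_torque'])
```

```text
[ 0.44757036 -0.21673201  0.09361676] [ 1.e+00  1.e-04 -2.e-04 -3.e-04] [-0.01905576 -0.19178454 -4.82223558] [-0.02522565 -0.08083251  0.03538348]
```

View pics/g3.png

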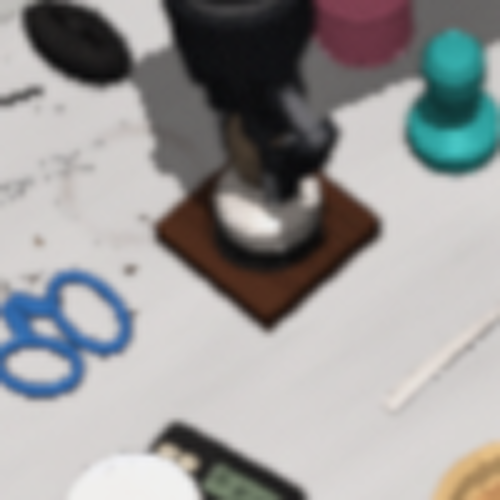

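The tamper's foot hangs over the bore, well centred. Lower it in.

Request:
step_arm([
  {"delta_pos": [0, 0, 0.3], "twist": [0, 0, 0], "hand": 0.7},
  {"delta_pos": [0, 0, 0.25], "twist": [0, 0, 0], "hand": 0.7},
  {"delta_pos": [0, 0, 0.1], "twist": [0, 0, 0], "hand": 0.7},
  {"delta_pos": [0, 0, 0.05], "twist": [0, 0, 0], "hand": 0.7},
  {"delta_pos": [0, 0, 0], "twist": [0, 0, 0], "hand": 0.7},
  {"delta_pos": [0, 0, 0], "twist": [0, 0, 0], "hand": 0.7},
  {"delta_pos": [0, 0, 0], "twist": [0, 0, 0], "hand": 0.7},
])

```text
time_s: 11.35
tcp_pos: [0.4477, -0.2176, 0.0728]
ee_rot: [1.0, -0.0, 0.0, 0.0]
contact_force: [-0.1, -0.6, -4.8]
grip_width: 0.0353
gripper_force: 60.8
```

Request:
step_arm([
  {"delta_pos": [0, 0, 0.05], "twist": [0, 0, 0], "hand": 0.7},
  {"delta_pos": [0, 0, 0.05], "twist": [0, 0, 0], "hand": 0.7},
  {"delta_pos": [0, 0, 0], "twist": [0, 0, 0], "hand": 0.7},
  {"delta_pos": [0, 0, 0], "twist": [0, 0, 0], "hand": 0.7},
])

```text
time_s: 11.68
tcp_pos: [0.4484, -0.2177, 0.0724]
ee_rot: [1.0, -0.0, 0.001, 0.0]
contact_force: [-5.3, 1.5, 11.9]
grip_width: 0.0351
gripper_force: 61.8
```

Floor reached at the expected height. Release, rise, and go toward the large tin.

Request:
step_arm([
  {"delta_pos": [0, 0, -0.05], "twist": [0, 0, 0], "hand": 0.5},
  {"delta_pos": [0, 0, 0], "twist": [0, 0, 0], "hand": 0},
  {"delta_pos": [0, 0, 0], "twist": [0, 0, 0], "hand": 0},
  {"delta_pos": [0, 0, 0], "twist": [0, 0, 0], "hand": 0},
  {"delta_pos": [0, 0, 0], "twist": [0, 0, 0], "hand": 0},
  {"delta_pos": [0, 0, -0.4], "twist": [0, 0, 0], "hand": 0},
  {"delta_pos": [0, 0, -0.9], "twist": [0, 0, 0], "hand": 0},
  {"delta_pos": [0, 0, -0.9], "twist": [0, 0, 0], "hand": 0},
  {"delta_pos": [0, 0, -0.9], "twist": [0, 0, 0], "hand": 0},
  {"delta_pos": [0, 0, -0.9], "twist": [0, 0, 0], "hand": 0},
])

```text
time_s: 12.52
tcp_pos: [0.4473, -0.2173, 0.1921]
ee_rot: [1.0, -0.0, -0.0, -0.0]
contact_force: [0.2, 0.6, 0.4]
grip_width: 0.0859
gripper_force: 0.0
```

Request:
step_arm([
  {"delta_pos": [0.8, -0.7, -0.3], "twist": [0, 0, 0], "hand": 0},
  {"delta_pos": [0.8, -0.7, 0], "twist": [0, 0, 0], "hand": 0},
  {"delta_pos": [0.8, -0.7, 0], "twist": [0, 0, 0], "hand": 0},
  {"delta_pos": [0.8, -0.7, 0], "twist": [0, 0, 0], "hand": 0},
  {"delta_pos": [0.8, -0.7, 0], "twist": [0, 0, 0], "hand": 0},
  {"delta_pos": [0.8, -0.7, 0], "twist": [0, 0, 0], "hand": 0},
  {"delta_pos": [0.8, -0.7, 0], "twist": [0, 0, 0], "hand": 0},
  {"delta_pos": [0.3, 0, 0], "twist": [0, 0, 0], "hand": 0},
  {"delta_pos": [0, 0, 0], "twist": [0, 0, 0], "hand": 0},
  {"delta_pos": [0, 0, 0], "twist": [0, 0, 0], "hand": 0},
  {"delta_pos": [0, 0, 0], "twist": [0, 0, 0], "hand": 0},
])

```text
time_s: 13.43
tcp_pos: [0.6236, -0.0721, 0.1997]
ee_rot: [1.0, -0.001, -0.001, 0.001]
contact_force: [-0.4, -0.7, 0.1]
grip_width: 0.085
gripper_force: 0.0
```

Run:
```python
from h import *
a=optics.grab_frame("scene")[120:280,170:310,::-1];b=optics.grab_frame("top")[110:270,250:410,::-1]
cv2.imwrite("pics/g4.png",cv2.resize(np.hstack([a,b]),None,fx=2.6,fy=2.6,interpolation=cv2.INTER_CUBIC))
s=bot.sense();print(s['tcp_pos'],s['ee_rot'].round(4),s['contact_force'])
```

```text
[ 0.62367224 -0.07216308  0.20021047] [ 1.0e+00 -1.5e-03 -4.0e-04  5.0e-04] [0.91493983 0.24946871 0.22873543]
```

View pics/g4.png

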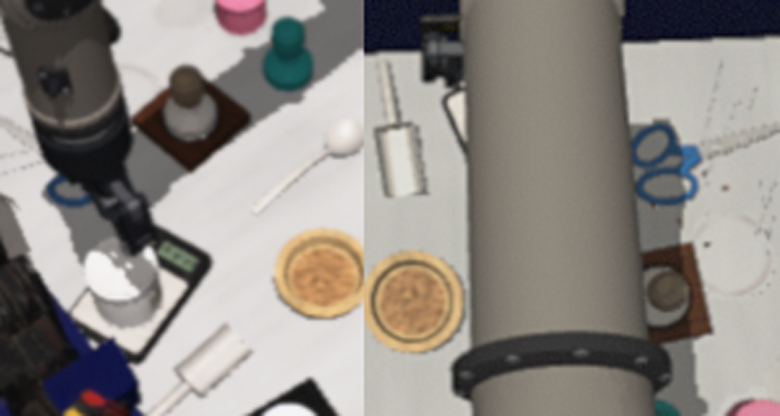

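Tamper stands in its seat, and the fingers are over the large tin. Descend carefully.

Request:
step_arm([
  {"delta_pos": [0.04, -0.07, 0.7], "twist": [0, 0, 0], "hand": 0},
  {"delta_pos": [0, 0, 0.8], "twist": [0, 0, 0], "hand": 0},
  {"delta_pos": [0, 0, 0.7], "twist": [0, 0, 0], "hand": 0},
  {"delta_pos": [0, 0, 0.4], "twist": [0, 0, 0], "hand": 0},
  {"delta_pos": [0, 0, 0.2], "twist": [0, 0, 0], "hand": 0},
  {"delta_pos": [0, 0, 0.2], "twist": [0, 0, 0], "hand": 0},
  {"delta_pos": [0, 0, 0.2], "twist": [0, 0, 0], "hand": 0},
  {"delta_pos": [0, 0, 0], "twist": [0, 0, 0], "hand": 0},
])

```text
time_s: 14.2
tcp_pos: [0.6257, -0.0685, 0.1039]
ee_rot: [1.0, -0.0, -0.0, 0.0]
contact_force: [1.0, -0.2, -0.1]
grip_width: 0.085
gripper_force: 0.0
```

Request:
step_arm([
  {"delta_pos": [0, 0, 0.4], "twist": [0, 0, 0], "hand": 0},
  {"delta_pos": [0, 0, 0.4], "twist": [0, 0, 0], "hand": 0},
  {"delta_pos": [0, 0, 0.35], "twist": [0, 0, 0], "hand": 0},
  {"delta_pos": [0, 0, 0], "twist": [0, 0, 0], "hand": 0},
  {"delta_pos": [0, 0, 0], "twist": [0, 0, 0], "hand": 0},
])

```text
time_s: 14.62
tcp_pos: [0.6248, -0.0683, 0.0682]
ee_rot: [1.0, -0.0, -0.001, -0.0]
contact_force: [0.6, -0.1, 0.5]
grip_width: 0.0854
gripper_force: 0.0
```

No contact on the way down. Close and lift.

Request:
step_arm([
  {"delta_pos": [0, 0, 0], "twist": [0, 0, 0], "hand": 0.4},
  {"delta_pos": [0, 0, 0], "twist": [0, 0, 0], "hand": 0.4},
  {"delta_pos": [0, 0, 0], "twist": [0, 0, 0], "hand": 0.4},
  {"delta_pos": [0, 0, 0], "twist": [0, 0, 0], "hand": 0.4},
  {"delta_pos": [0, 0, 0], "twist": [0, 0, 0], "hand": 0.4},
  {"delta_pos": [0, 0, 0], "twist": [0, 0, 0], "hand": 0.4},
], force=40)

```text
time_s: 15.12
tcp_pos: [0.6265, -0.0684, 0.0704]
ee_rot: [1.0, -0.0, 0.001, 0.0]
contact_force: [0.4, 0.1, 2.4]
grip_width: 0.0693
gripper_force: 45.5
```

Request:
step_arm([
  {"delta_pos": [0, 0, -0.5], "twist": [0, 0, 0], "hand": 0.4},
  {"delta_pos": [0, 0, -0.8], "twist": [0, 0, 0], "hand": 0.4},
  {"delta_pos": [0, 0, -0.9], "twist": [0, 0, 0], "hand": 0.4},
  {"delta_pos": [0, 0, -0.9], "twist": [0, 0, 0], "hand": 0.4},
  {"delta_pos": [0, 0, -0.9], "twist": [0, 0, 0], "hand": 0.4},
  {"delta_pos": [0, 0, 0], "twist": [0, 0, 0], "hand": 0.4},
  {"delta_pos": [0, 0, 0], "twist": [0, 0, 0], "hand": 0.4},
])

```text
time_s: 15.7
tcp_pos: [0.6267, -0.0682, 0.1913]
ee_rot: [1.0, -0.0, 0.002, 0.0]
contact_force: [-1.0, -0.0, -1.7]
grip_width: 0.0697
gripper_force: 45.9
```

Request:
step_arm([
  {"delta_pos": [-0.7, -0.3, 0], "twist": [0, 0, 0], "hand": 0.4},
  {"delta_pos": [-0.8, -0.4, 0], "twist": [0, 0, 0], "hand": 0.4},
  {"delta_pos": [-0.8, -0.4, 0], "twist": [0, 0, 0], "hand": 0.4},
  {"delta_pos": [-0.8, -0.4, 0], "twist": [0, 0, 0], "hand": 0.4},
  {"delta_pos": [-0.8, -0.4, 0], "twist": [0, 0, 0], "hand": 0.4},
  {"delta_pos": [-0.8, -0.4, 0], "twist": [0, 0, 0], "hand": 0.4},
  {"delta_pos": [-0.8, -0.4, 0], "twist": [0, 0, 0], "hand": 0.4},
  {"delta_pos": [-0.4, -0.4, 0], "twist": [0, 0, 0], "hand": 0.4},
  {"delta_pos": [0, 0, 0.6], "twist": [0, 0, 0], "hand": 0.4},
  {"delta_pos": [0, 0, 0.8], "twist": [0, 0, 0], "hand": 0.4},
  {"delta_pos": [0, 0, 0.8], "twist": [0, 0, 0], "hand": 0.4},
  {"delta_pos": [0, 0, 0.8], "twist": [0, 0, 0], "hand": 0.4},
])

```text
time_s: 16.7
tcp_pos: [0.4469, 0.0246, 0.0973]
ee_rot: [1.0, -0.0, -0.002, 0.0]
contact_force: [-0.1, -0.9, -1.0]
grip_width: 0.0696
gripper_force: 45.9
```

Request:
step_arm([
  {"delta_pos": [0, 0, 0.4], "twist": [0, 0, 0], "hand": 0.4},
  {"delta_pos": [0, 0, 0], "twist": [0, 0, 0], "hand": 0.4},
  {"delta_pos": [0, 0, 0], "twist": [0, 0, 0], "hand": 0.4},
  {"delta_pos": [0, 0, 0], "twist": [0, 0, 0], "hand": 0.4},
])

```text
time_s: 17.03
tcp_pos: [0.4489, 0.0247, 0.0877]
ee_rot: [1.0, -0.0, -0.0, -0.0]
contact_force: [0.2, 0.6, -0.4]
grip_width: 0.0696
gripper_force: 45.9
```

Run:
```python
from h import *
a=optics.grab_frame("scene");b=optics.grab_frame("top")
cv2.imwrite("pics/full_s.png",a[:,:,::-1]);cv2.imwrite("pics/full_t.png",b[:,:,::-1])
a=a[160:260,230:350,::-1];b=b[110:210,240:360,::-1]
cv2.imwrite("pics/g5.png",cv2.resize(np.hstack([a,b]),None,fx=3.3,fy=3.3,interpolation=cv2.INTER_CUBIC))
s=bot.sense();print(s['tcp_pos'],s['ee_rot'].round(4),s['contact_force'])
```

```text
[0.44968443 0.02476866 0.08855411] [ 1.e+00 -3.e-04  1.e-03 -0.e+00] [ 0.62861682  0.2160619  -0.90987482]
```

View pics/g5.png

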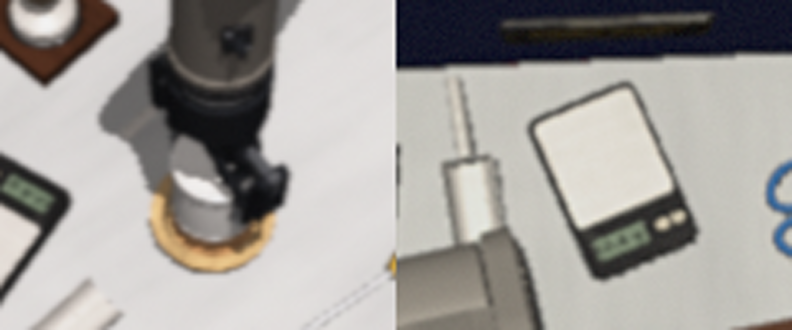

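The tin hangs over the wide holder. The bare pan is visible, with corners at about (533,127), (629,85), (674,191), (583,228) in the crop. Lower the tin and fit the pan.

Request:
step_arm([
  {"delta_pos": [0, 0, 0.3], "twist": [0, 0, 0], "hand": 0.4},
  {"delta_pos": [0, 0, 0.3], "twist": [0, 0, 0], "hand": 0.4},
  {"delta_pos": [0, 0, 0.2], "twist": [0, 0, 0], "hand": 0.4},
  {"delta_pos": [0, 0, 0.1], "twist": [0, 0, 0], "hand": 0.4},
  {"delta_pos": [0, 0, 0.05], "twist": [0, 0, 0], "hand": 0.4},
  {"delta_pos": [0, 0, 0], "twist": [0, 0, 0], "hand": 0.4},
  {"delta_pos": [0, 0, 0], "twist": [0, 0, 0], "hand": 0.4},
])

```text
time_s: 17.72
tcp_pos: [0.4489, 0.0247, 0.0592]
ee_rot: [1.0, -0.0, 0.0, -0.0]
contact_force: [0.7, -0.1, -1.2]
grip_width: 0.0695
gripper_force: 45.9
```

Run:
```python
from h import *
f=lambda u,v:np.array([(u-395.5)/3.3-.5+240,(v+.5)/3.3-.5+110])
ob=[("top",i,f(*p)) for i,p in enumerate([(533,127),(629,85),(674,191),(583,228)])]
x,r=fitrect([(.046,.042),(.046,-.042),(-.046,-.042),(-.046,.042)],.018,ob,.4);print(x.round(4),r.round(1))
# body outline
ob=[("top",i,f(*p)) for i,p in enumerate([(528,126),(632,80),(698,238),(600,280)])]
x,r=fitrect([(.053,.047),(.053,-.047),(-.089,-.047),(-.089,.047)],.015,ob,.4);print(x.round(4),r.round(1))
for cam in("scene",):
    c,s=np.cos(x[2]),np.sin(x[2]);L=np.array([(.046,.042),(.046,-.042),(-.046,-.042),(-.046,.042)])@np.array([[c,s],[-s,c]])+x[:2]
    print(proj(cam,np.c_[L,[.018]*4]).round(1))
im=cv2.imread("pics/full_s.png")[190:270,190:260]
cv2.imwrite("pics/pan_s.png",cv2.resize(im,None,fx=7,fy=7,interpolation=cv2.INTER_CUBIC))
```

```text
[ 0.6273 -0.0711  0.3833] [ 0.1 -0.2  0.1  0.1  0.8 -0.7 -1.   0.8]
[ 0.6259 -0.0716  0.3785] [-1.  -0.8  0.1 -0.7  2.1 -0.  -1.2  1.4]
[[221.6 255.7]
 [195.3 240.3]
 [215.5 214. ]
 [241.3 228.4]]
```

View pics/pan_s.png

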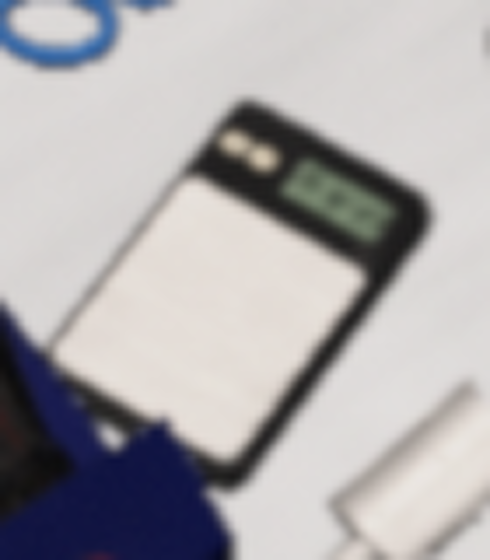

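The pan's fit gives about (0.626, -0.070), the same in both cameras once averaged. Finish seating the tin.

Request:
step_arm([
  {"delta_pos": [0, 0, 0.05], "twist": [0, 0, 0], "hand": 0.4},
  {"delta_pos": [0, 0, 0.05], "twist": [0, 0, 0], "hand": 0.4},
  {"delta_pos": [0, 0, 0], "twist": [0, 0, 0], "hand": 0.4},
  {"delta_pos": [0, 0, 0], "twist": [0, 0, 0], "hand": 0.4},
])

```text
time_s: 18.05
tcp_pos: [0.4495, 0.0248, 0.0578]
ee_rot: [1.0, -0.0, 0.001, 0.0]
contact_force: [-3.3, -0.5, 10.2]
grip_width: 0.0691
gripper_force: 46.4
```

Request:
step_arm([
  {"delta_pos": [0, 0, -0.03], "twist": [0, 0, 0], "hand": 0.1},
  {"delta_pos": [0, 0, 0], "twist": [0, 0, 0], "hand": 0},
  {"delta_pos": [0, 0, 0], "twist": [0, 0, 0], "hand": 0},
  {"delta_pos": [0, 0, 0], "twist": [0, 0, 0], "hand": 0},
  {"delta_pos": [0, 0, -0.4], "twist": [0, 0, 0], "hand": 0},
  {"delta_pos": [0, 0, -0.9], "twist": [0, 0, 0], "hand": 0},
  {"delta_pos": [0, 0, -0.9], "twist": [0, 0, 0], "hand": 0},
  {"delta_pos": [0, 0, -0.9], "twist": [0, 0, 0], "hand": 0},
  {"delta_pos": [0, 0, -0.9], "twist": [0, 0, 0], "hand": 0},
  {"delta_pos": [0, -0.3, -0.4], "twist": [0, 0, 0], "hand": 0},
  {"delta_pos": [-0.1, -0.8, 0], "twist": [0, 0, 0], "hand": 0},
  {"delta_pos": [-0.1, -0.8, 0], "twist": [0, 0, 0], "hand": 0},
])

```text
time_s: 19.05
tcp_pos: [0.4439, 0.0814, 0.1903]
ee_rot: [1.0, -0.002, 0.002, 0.0]
contact_force: [0.5, -0.3, -0.1]
grip_width: 0.0852
gripper_force: 0.0
```

Request:
step_arm([
  {"delta_pos": [-0.1, -0.8, 0], "twist": [0, 0, 0], "hand": 0},
  {"delta_pos": [-0.1, -0.8, 0], "twist": [0, 0, 0], "hand": 0},
  {"delta_pos": [-0.1, -0.8, 0], "twist": [0, 0, 0], "hand": 0},
  {"delta_pos": [-0.1, -0.8, 0], "twist": [0, 0, 0], "hand": 0},
  {"delta_pos": [0, -0.8, 0], "twist": [0, 0, 0], "hand": 0},
  {"delta_pos": [0, -0.8, 0], "twist": [0, 0, 0], "hand": 0},
  {"delta_pos": [0, -0.8, 0], "twist": [0, 0, 0], "hand": 0},
  {"delta_pos": [0, 0, 0], "twist": [0, 0, 0], "hand": 0},
  {"delta_pos": [0, 0, 0], "twist": [0, 0, 0], "hand": 0},
  {"delta_pos": [0, 0, 0], "twist": [0, 0, 0], "hand": 0},
])

```text
time_s: 19.88
tcp_pos: [0.431, 0.2488, 0.1886]
ee_rot: [1.0, -0.0, -0.0, 0.001]
contact_force: [0.1, -1.5, 0.4]
grip_width: 0.0853
gripper_force: 0.0
```

Run:
```python
from h import *
a=optics.grab_frame("scene")[170:310,230:400,::-1];b=optics.grab_frame("top")[130:270,140:310,::-1]
cv2.imwrite("pics/g6.png",cv2.resize(np.hstack([a,b]),None,fx=2.3,fy=2.3,interpolation=cv2.INTER_CUBIC))
s=bot.sense();print(s['tcp_pos'],s['ee_rot'].round(4),s['contact_force'],s['q'])
```

```text
[0.43127437 0.24805288 0.1887845 ] [ 1.0e+00 -1.4e-03 -2.0e-04  7.0e-04] [-0.10997728 -0.67501698 -0.83221177] [-0.20267558  0.28700731 -0.43500053  1.74379344  0.13268458  1.14071473
 -2.25119946]
```

View pics/g6.png

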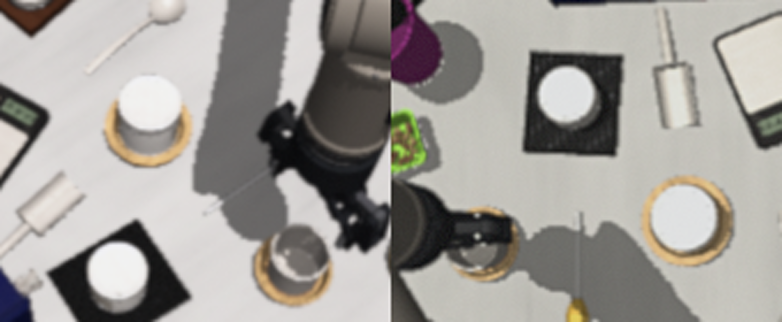

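Large tin sits upright in the wide holder, and the small tin waits on the mat. Descend on the cup and grip it.

Request:
step_arm([
  {"delta_pos": [-0.03, -0.17, 0.6], "twist": [0, 0, 0], "hand": 0},
  {"delta_pos": [0, 0, 0.8], "twist": [0, 0, 0], "hand": 0},
  {"delta_pos": [0, 0, 0.8], "twist": [0, 0, 0], "hand": 0},
  {"delta_pos": [0, 0, 0.6], "twist": [0, 0, 0], "hand": 0},
  {"delta_pos": [0, 0, 0.4], "twist": [0, 0, 0], "hand": 0},
  {"delta_pos": [0, 0, 0.4], "twist": [0, 0, 0], "hand": 0},
  {"delta_pos": [0, 0, 0.4], "twist": [0, 0, 0], "hand": 0},
  {"delta_pos": [0, 0, 0.4], "twist": [0, 0, 0], "hand": 0},
  {"delta_pos": [0, 0, 0.1], "twist": [0, 0, 0], "hand": 0},
  {"delta_pos": [0, 0, 0], "twist": [0, 0, 0], "hand": 0},
  {"delta_pos": [0, 0, 0], "twist": [0, 0, 0], "hand": 0},
])

```text
time_s: 20.9
tcp_pos: [0.4305, 0.2542, 0.0544]
ee_rot: [1.0, -0.001, 0.0, 0.0]
contact_force: [1.7, -0.8, 0.3]
grip_width: 0.0855
gripper_force: 0.0
```

Request:
step_arm([
  {"delta_pos": [0, 0, 0], "twist": [0, 0, 0], "hand": 0.5},
  {"delta_pos": [0, 0, 0], "twist": [0, 0, 0], "hand": 0.5},
  {"delta_pos": [0, 0, 0], "twist": [0, 0, 0], "hand": 0.5},
  {"delta_pos": [0, 0, 0], "twist": [0, 0, 0], "hand": 0.5},
  {"delta_pos": [0, 0, 0], "twist": [0, 0, 0], "hand": 0.5},
  {"delta_pos": [0, 0, 0], "twist": [0, 0, 0], "hand": 0.5},
  {"delta_pos": [0, 0, 0], "twist": [0, 0, 0], "hand": 0.5},
], force=30)

```text
time_s: 21.48
tcp_pos: [0.4309, 0.2555, 0.0552]
ee_rot: [1.0, -0.0, 0.001, -0.001]
contact_force: [0.2, 0.6, 6.7]
grip_width: 0.0608
gripper_force: 31.9
```

Request:
step_arm([
  {"delta_pos": [0, 0, -0.5], "twist": [0, 0, 0], "hand": 0.5},
  {"delta_pos": [0, 0, -0.8], "twist": [0, 0, 0], "hand": 0.5},
  {"delta_pos": [0, 0, -0.9], "twist": [0, 0, 0], "hand": 0.5},
  {"delta_pos": [0, 0, -0.9], "twist": [0, 0, 0], "hand": 0.5},
  {"delta_pos": [0, 0, -0.9], "twist": [0, 0, 0], "hand": 0.5},
  {"delta_pos": [0.3, 0.4, -0.5], "twist": [0, 0, 0], "hand": 0.5},
  {"delta_pos": [0.5, 0.8, 0], "twist": [0, 0, 0], "hand": 0.5},
  {"delta_pos": [0.5, 0.8, 0], "twist": [0, 0, 0], "hand": 0.5},
  {"delta_pos": [0.5, 0.8, 0], "twist": [0, 0, 0], "hand": 0.5},
  {"delta_pos": [0.5, 0.8, 0], "twist": [0, 0, 0], "hand": 0.5},
  {"delta_pos": [0.5, 0.8, 0], "twist": [0, 0, 0], "hand": 0.5},
  {"delta_pos": [0.5, 0.8, 0], "twist": [0, 0, 0], "hand": 0.5},
])

```text
time_s: 22.48
tcp_pos: [0.529, 0.0973, 0.1886]
ee_rot: [1.0, -0.0, -0.001, 0.0]
contact_force: [0.5, 0.1, -1.0]
grip_width: 0.0607
gripper_force: 32.9
```

Request:
step_arm([
  {"delta_pos": [0.5, 0.8, 0], "twist": [0, 0, 0], "hand": 0.5},
  {"delta_pos": [0.5, 0.8, 0], "twist": [0, 0, 0], "hand": 0.5},
  {"delta_pos": [0.5, 0.8, 0], "twist": [0, 0, 0], "hand": 0.5},
  {"delta_pos": [0.5, 0.8, 0], "twist": [0, 0, 0], "hand": 0.5},
  {"delta_pos": [0.5, 0.8, 0], "twist": [0, 0, 0], "hand": 0.5},
  {"delta_pos": [0.5, 0.8, 0], "twist": [0, 0, 0], "hand": 0.5},
  {"delta_pos": [0.2, 0.8, 0], "twist": [0, 0, 0], "hand": 0.5},
  {"delta_pos": [0, 0, 0], "twist": [0, 0, 0], "hand": 0.5},
  {"delta_pos": [0, 0, 0], "twist": [0, 0, 0], "hand": 0.5},
  {"delta_pos": [0, 0, 0], "twist": [0, 0, 0], "hand": 0.5},
])

```text
time_s: 23.32
tcp_pos: [0.6243, -0.0683, 0.1884]
ee_rot: [1.0, -0.0, -0.001, -0.001]
contact_force: [0.5, -0.0, -0.9]
grip_width: 0.0608
gripper_force: 32.9
```

Request:
step_arm([
  {"delta_pos": [0.05, 0.05, 0.6], "twist": [0, 0, 0], "hand": 0.5},
  {"delta_pos": [0, 0, 0.8], "twist": [0, 0, 0], "hand": 0.5},
  {"delta_pos": [0, 0, 0.8], "twist": [0, 0, 0], "hand": 0.5},
  {"delta_pos": [0, 0, 0.8], "twist": [0, 0, 0], "hand": 0.5},
  {"delta_pos": [0, 0, 0.5], "twist": [0, 0, 0], "hand": 0.5},
  {"delta_pos": [0, 0, 0.3], "twist": [0, 0, 0], "hand": 0.5},
  {"delta_pos": [0, 0, 0.1], "twist": [0, 0, 0], "hand": 0.5},
  {"delta_pos": [0, 0, 0.05], "twist": [0, 0, 0], "hand": 0.5},
  {"delta_pos": [0, 0, 0], "twist": [0, 0, 0], "hand": 0.5},
  {"delta_pos": [0, 0, 0], "twist": [0, 0, 0], "hand": 0.5},
  {"delta_pos": [0, 0, 0], "twist": [0, 0, 0], "hand": 0.5},
])

```text
time_s: 24.23
tcp_pos: [0.6274, -0.0707, 0.072]
ee_rot: [1.0, -0.0, 0.001, 0.0]
contact_force: [0.2, 0.6, -0.5]
grip_width: 0.0608
gripper_force: 32.9
```

Request:
step_arm([
  {"delta_pos": [0, 0, 0.06], "twist": [0, 0, 0], "hand": 0.5},
  {"delta_pos": [0, 0, 0.03], "twist": [0, 0, 0], "hand": 0.5},
  {"delta_pos": [0, 0, 0], "twist": [0, 0, 0], "hand": 0.5},
  {"delta_pos": [0, 0, 0], "twist": [0, 0, 0], "hand": 0.5},
])

```text
time_s: 24.57
tcp_pos: [0.6263, -0.0709, 0.0678]
ee_rot: [1.0, -0.0, -0.0, 0.0]
contact_force: [-0.3, -0.9, -1.2]
grip_width: 0.0605
gripper_force: 32.9
```

Request:
step_arm([
  {"delta_pos": [0, 0, 0.03], "twist": [0, 0, 0], "hand": 0.5},
  {"delta_pos": [0, 0, 0.03], "twist": [0, 0, 0], "hand": 0.5},
  {"delta_pos": [0, 0, 0], "twist": [0, 0, 0], "hand": 0.5},
  {"delta_pos": [0, 0, 0], "twist": [0, 0, 0], "hand": 0.5},
])

```text
time_s: 24.9
tcp_pos: [0.6268, -0.0708, 0.0677]
ee_rot: [1.0, -0.0, 0.001, 0.0]
contact_force: [-2.3, 0.3, 5.8]
grip_width: 0.0606
gripper_force: 33.1
```

Contact with the pan. Release, rise, and move over the small tin.

Request:
step_arm([
  {"delta_pos": [0, 0, -0.03], "twist": [0, 0, 0], "hand": 0.2},
  {"delta_pos": [0, 0, 0], "twist": [0, 0, 0], "hand": 0},
  {"delta_pos": [0, 0, 0], "twist": [0, 0, 0], "hand": 0},
  {"delta_pos": [0, 0, 0], "twist": [0, 0, 0], "hand": 0},
  {"delta_pos": [0, 0, -0.4], "twist": [0, 0, 0], "hand": 0},
  {"delta_pos": [0, 0, -0.9], "twist": [0, 0, 0], "hand": 0},
  {"delta_pos": [0, 0, -0.9], "twist": [0, 0, 0], "hand": 0},
  {"delta_pos": [0, 0, -0.9], "twist": [0, 0, 0], "hand": 0},
  {"delta_pos": [0, 0, -0.8], "twist": [0, 0, 0], "hand": 0},
  {"delta_pos": [-0.2, -0.8, 0], "twist": [0, 0, 0], "hand": 0},
  {"delta_pos": [-0.2, -0.8, 0], "twist": [0, 0, 0], "hand": 0},
  {"delta_pos": [-0.2, -0.8, 0], "twist": [0, 0, 0], "hand": 0},
])

```text
time_s: 25.9
tcp_pos: [0.6088, 0.0016, 0.1857]
ee_rot: [1.0, -0.001, 0.001, -0.0]
contact_force: [0.3, 0.2, 0.4]
grip_width: 0.0855
gripper_force: 0.0
```

Request:
step_arm([
  {"delta_pos": [-0.2, -0.8, 0], "twist": [0, 0, 0], "hand": 0},
  {"delta_pos": [-0.2, -0.8, 0], "twist": [0, 0, 0], "hand": 0},
  {"delta_pos": [-0.2, -0.8, 0], "twist": [0, 0, 0], "hand": 0},
  {"delta_pos": [0, -0.8, 0], "twist": [0, 0, 0], "hand": 0},
  {"delta_pos": [0, -0.8, 0], "twist": [0, 0, 0], "hand": 0},
  {"delta_pos": [0, -0.8, 0], "twist": [0, 0, 0], "hand": 0},
  {"delta_pos": [0, -0.2, 0.4], "twist": [0, 0, 0], "hand": 0},
  {"delta_pos": [0, 0, 0.8], "twist": [0, 0, 0], "hand": 0},
  {"delta_pos": [0, 0, 0.8], "twist": [0, 0, 0], "hand": 0},
  {"delta_pos": [0, 0, 0], "twist": [0, 0, 0], "hand": 0},
  {"delta_pos": [0, 0, 0], "twist": [0, 0, 0], "hand": 0},
  {"delta_pos": [0, 0, 0], "twist": [0, 0, 0], "hand": 0},
])

```text
time_s: 26.9
tcp_pos: [0.5913, 0.1504, 0.1249]
ee_rot: [1.0, -0.001, 0.001, 0.0]
contact_force: [0.5, -0.1, 0.6]
grip_width: 0.0854
gripper_force: 0.0
```

Run:
```python
from h import *
a=optics.grab_frame("scene")[180:320,190:370,::-1];b=optics.grab_frame("top")[120:260,160:340,::-1]
cv2.imwrite("pics/g7.png",cv2.resize(np.hstack([a,b]),None,fx=2.2,fy=2.2,interpolation=cv2.INTER_CUBIC))
s=bot.sense();print(s['tcp_pos'],s['ee_rot'].round(4),s['contact_force'],s['q'])
```

```text
[0.59187416 0.15107285 0.1258882 ] [ 1.0e+00 -7.0e-04  1.7e-03 -4.0e-04] [-0.03536159 -0.16356015  0.56642834] [-0.06275608  0.55130232 -0.31794063  1.51215191  0.18480771  1.10423856
 -1.99165353]
```

View pics/g7.png

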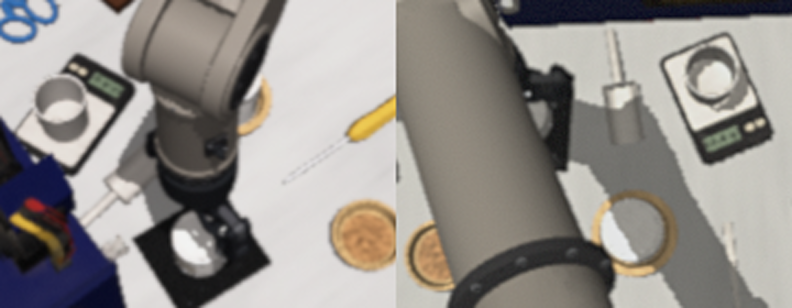

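The cup stands on the pan, and the tin is between the fingers. Descend and grip.

Request:
step_arm([
  {"delta_pos": [0, -0.05, 0.5], "twist": [0, 0, 0], "hand": 0},
  {"delta_pos": [0, 0, 0.6], "twist": [0, 0, 0], "hand": 0},
  {"delta_pos": [0, 0, 0.6], "twist": [0, 0, 0], "hand": 0},
  {"delta_pos": [0, 0, 0.6], "twist": [0, 0, 0], "hand": 0},
  {"delta_pos": [0, 0, 0.3], "twist": [0, 0, 0], "hand": 0},
  {"delta_pos": [0, 0, 0], "twist": [0, 0, 0], "hand": 0},
  {"delta_pos": [0, 0, 0], "twist": [0, 0, 0], "hand": 0},
  {"delta_pos": [0, 0, 0], "twist": [0, 0, 0], "hand": 0},
])

```text
time_s: 27.67
tcp_pos: [0.5918, 0.1531, 0.0477]
ee_rot: [1.0, -0.0, 0.001, -0.0]
contact_force: [0.0, 0.6, 0.2]
grip_width: 0.0853
gripper_force: 0.0
```

Request:
step_arm([
  {"delta_pos": [0, 0, 0], "twist": [0, 0, 0], "hand": 0.5},
  {"delta_pos": [0, 0, 0], "twist": [0, 0, 0], "hand": 0.5},
  {"delta_pos": [0, 0, 0], "twist": [0, 0, 0], "hand": 0.5},
  {"delta_pos": [0, 0, 0], "twist": [0, 0, 0], "hand": 0.5},
  {"delta_pos": [0, 0, 0], "twist": [0, 0, 0], "hand": 0.5},
  {"delta_pos": [0, 0, 0], "twist": [0, 0, 0], "hand": 0.5},
  {"delta_pos": [0, 0, 0], "twist": [0, 0, 0], "hand": 0.5},
], force=40)

```text
time_s: 28.25
tcp_pos: [0.5915, 0.1529, 0.0476]
ee_rot: [1.0, -0.0, 0.001, -0.0]
contact_force: [-1.1, -1.0, 5.2]
grip_width: 0.0608
gripper_force: 43.3
```

Request:
step_arm([
  {"delta_pos": [0, 0, -0.5], "twist": [0, 0, 0], "hand": 0.5},
  {"delta_pos": [0, 0, -0.8], "twist": [0, 0, 0], "hand": 0.5},
  {"delta_pos": [0, 0, -0.9], "twist": [0, 0, 0], "hand": 0.5},
  {"delta_pos": [0, 0, -0.9], "twist": [0, 0, 0], "hand": 0.5},
  {"delta_pos": [-0.5, -0.3, -0.4], "twist": [0, 0, 0], "hand": 0.5},
  {"delta_pos": [-0.8, -0.5, 0], "twist": [0, 0, 0], "hand": 0.5},
  {"delta_pos": [-0.8, -0.5, 0], "twist": [0, 0, 0], "hand": 0.5},
  {"delta_pos": [-0.8, -0.5, 0], "twist": [0, 0, 0], "hand": 0.5},
  {"delta_pos": [-0.8, -0.5, 0], "twist": [0, 0, 0], "hand": 0.5},
  {"delta_pos": [-0.8, -0.5, 0], "twist": [0, 0, 0], "hand": 0.5},
  {"delta_pos": [-0.8, -0.5, 0], "twist": [0, 0, 0], "hand": 0.5},
  {"delta_pos": [0, 0, 0], "twist": [0, 0, 0], "hand": 0.5},
])

```text
time_s: 29.25
tcp_pos: [0.4246, 0.2566, 0.1508]
ee_rot: [1.0, 0.005, -0.003, -0.001]
contact_force: [0.2, 0.3, -1.9]
grip_width: 0.0613
gripper_force: 43.9
```

Run:
```python
from h import *
optics.grab_frame("scene")
s=bot.sense();print(s['tcp_pos'],s['ee_rot'].round(4),s['contact_force'],s['q'])
```

```text
[0.4278483  0.25446517 0.15087799] [ 1.0e+00  3.4e-03 -1.0e-03 -3.0e-04] [ 0.1998672   0.31995305 -1.17699373] [-0.24313074  0.32431515 -0.40481313  1.79457225  0.14293037  1.0530351
 -2.26420101]
```

Run:
```python
from h import *
sc=[("scene",'l',340),("scene",'r',374.7),("scene",'t',270.5)]
T=[("top",'r',145+155.5/3-.5),("top",'b',120+398.5/3-.5),("top",'t',120+299.5/3-.5)]
for o in(sc,T,sc+T):print(fitcirc(.0425,.02,o))
im=optics.grab_frame("scene")
cv2.imwrite("pics/g8.png",cv2.resize(im[240:310,310:400,::-1],None,fx=6,fy=6,interpolation=cv2.INTER_CUBIC))
print(bot.sense()['tcp_pos'])
```

```text
(array([0.42990676, 0.25885208]), array([ 0.32129338, -0.32225654,  0.0120482 ]))
(array([0.43045664, 0.25392761]), array([ 0.00099226, -0.15539639,  0.15721568]))
(array([0.42990615, 0.2569273 ]), array([-0.17950239, -0.84272022, -0.55366228, -1.13713062,  0.08231704,
        0.39939712]))
[0.43023395 0.2526759  0.15096963]
```

View pics/g8.png

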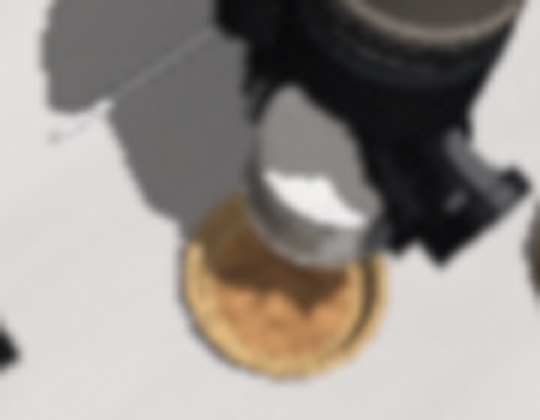

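The tin hangs over the empty narrow holder, whose centre is about (0.430, 0.2555). Lower to just above the rim and check.

Request:
step_arm([
  {"delta_pos": [-0.07, -0.11, 0.5], "twist": [0, 0, 0], "hand": 0.5},
  {"delta_pos": [0, 0, 0.7], "twist": [0, 0, 0], "hand": 0.5},
  {"delta_pos": [0, 0, 0.7], "twist": [0, 0, 0], "hand": 0.5},
  {"delta_pos": [0, 0, 0.6], "twist": [0, 0, 0], "hand": 0.5},
  {"delta_pos": [0, 0, 0], "twist": [0, 0, 0], "hand": 0.5},
  {"delta_pos": [0, 0, 0], "twist": [0, 0, 0], "hand": 0.5},
  {"delta_pos": [0, 0, 0], "twist": [0, 0, 0], "hand": 0.5},
  {"delta_pos": [0, 0, 0], "twist": [0, 0, 0], "hand": 0.5},
])

```text
time_s: 30.02
tcp_pos: [0.431, 0.2555, 0.0773]
ee_rot: [1.0, -0.001, 0.001, -0.001]
contact_force: [0.2, 0.4, -1.2]
grip_width: 0.0611
gripper_force: 44.1
```

Request:
step_arm([
  {"delta_pos": [-0.03, 0, 0.3], "twist": [0, 0, 0], "hand": 0.5},
  {"delta_pos": [0, 0, 0.25], "twist": [0, 0, 0], "hand": 0.5},
  {"delta_pos": [0, 0, 0.15], "twist": [0, 0, 0], "hand": 0.5},
  {"delta_pos": [0, 0, 0.15], "twist": [0, 0, 0], "hand": 0.5},
  {"delta_pos": [0, 0, 0], "twist": [0, 0, 0], "hand": 0.5},
  {"delta_pos": [0, 0, 0], "twist": [0, 0, 0], "hand": 0.5},
  {"delta_pos": [0, 0, 0], "twist": [0, 0, 0], "hand": 0.5},
])

```text
time_s: 30.6
tcp_pos: [0.4285, 0.2551, 0.0503]
ee_rot: [1.0, -0.0, -0.0, 0.0]
contact_force: [-0.1, 0.2, -2.2]
grip_width: 0.0613
gripper_force: 44.2
```

Request:
step_arm([
  {"delta_pos": [0.03, 0, 0.05], "twist": [0, 0, 0], "hand": 0.5},
  {"delta_pos": [0, 0, 0.03], "twist": [0, 0, 0], "hand": 0.5},
  {"delta_pos": [0, 0, 0], "twist": [0, 0, 0], "hand": 0.5},
  {"delta_pos": [0, 0, 0], "twist": [0, 0, 0], "hand": 0.5},
])

```text
time_s: 30.93
tcp_pos: [0.429, 0.2552, 0.0495]
ee_rot: [1.0, -0.0, -0.0, 0.0]
contact_force: [-4.0, -1.9, 9.6]
grip_width: 0.0606
gripper_force: 45.2
```

Request:
step_arm([
  {"delta_pos": [0, 0, -0.04], "twist": [0, 0, 0], "hand": 0.2},
  {"delta_pos": [0, 0, 0], "twist": [0, 0, 0], "hand": 0},
  {"delta_pos": [0, 0, 0], "twist": [0, 0, 0], "hand": 0},
  {"delta_pos": [0, 0, 0], "twist": [0, 0, 0], "hand": 0},
  {"delta_pos": [0, 0, -0.4], "twist": [0, 0, 0], "hand": 0},
  {"delta_pos": [0, 0, -0.9], "twist": [0, 0, 0], "hand": 0},
  {"delta_pos": [0, 0, -0.9], "twist": [0, 0, 0], "hand": 0},
  {"delta_pos": [0, 0, -0.9], "twist": [0, 0, 0], "hand": 0},
  {"delta_pos": [0, 0, -0.9], "twist": [0, 0, 0], "hand": 0},
  {"delta_pos": [0, 0.8, -0.5], "twist": [0, 0, 0], "hand": 0},
  {"delta_pos": [0, 0.8, 0], "twist": [0, 0, 0], "hand": 0},
  {"delta_pos": [0, 0.8, 0], "twist": [0, 0, 0], "hand": 0},
])

```text
time_s: 31.93
tcp_pos: [0.4302, 0.1831, 0.1856]
ee_rot: [1.0, 0.001, 0.002, -0.001]
contact_force: [-0.0, -0.2, -0.3]
grip_width: 0.085
gripper_force: 0.0
```

Request:
step_arm([
  {"delta_pos": [-0.3, 0.7, -0.3], "twist": [0, 0, 0], "hand": 0},
  {"delta_pos": [-0.3, 0.7, -0.3], "twist": [0, 0, 0], "hand": 0},
  {"delta_pos": [-0.3, 0, -0.3], "twist": [0, 0, 0], "hand": 0},
  {"delta_pos": [0, 0, 0], "twist": [0, 0, 0], "hand": 0},
  {"delta_pos": [0, 0, 0], "twist": [0, 0, 0], "hand": 0},
  {"delta_pos": [0, 0, 0], "twist": [0, 0, 0], "hand": 0},
  {"delta_pos": [0, 0, 0], "twist": [0, 0, 0], "hand": 0},
])

```text
time_s: 32.52
tcp_pos: [0.4025, 0.1418, 0.2107]
ee_rot: [1.0, 0.0, -0.0, -0.0]
contact_force: [0.6, -1.0, -0.2]
grip_width: 0.0856
gripper_force: 0.0
```

Run:
```python
from h import *
a=optics.grab_frame("scene")[130:310,190:390,::-1];b=optics.grab_frame("top")[115:265,150:400,::-1]
cv2.imwrite("pics/g9.png",cv2.resize(np.hstack([cv2.resize(a,(167,150)),b]),None,fx=1.9,fy=1.9,interpolation=cv2.INTER_CUBIC))
print(bot.sense()['tcp_pos'])
```

```text
[0.40238867 0.14167512 0.21066718]
```

View pics/g9.png

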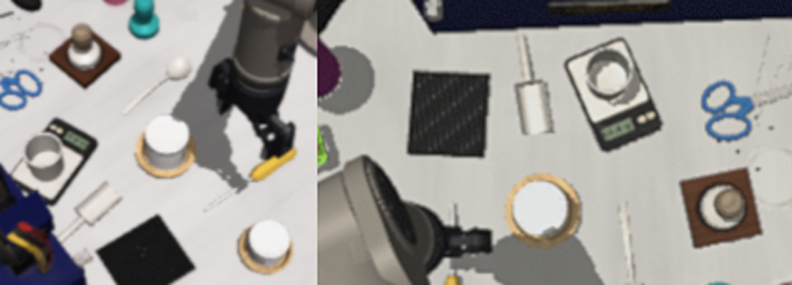

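The picture shows the tamper upright in its seat, the cup mid-pan, the large tin in the wide holder and the small tin in the narrow one. The mat is empty.

```bash
python3 -c "
from station import bot
print(bot.close_job())"
```

```text
the job is handed in; nothing more can be done
None
```

The job is handed in: the last pictures show both tins in their holders, the tamper in its seat and the dosing cup mid-pan, all upright at about 33 s; no judging result came back.

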